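Screw down the foot of the rocking enamelled shelf

TASK

One of the two little enamelled shelves leans and rocks because its adjustable foot is wound up. Turn the grip bar of that foot clockwise until the red tip points at the black dot and the shelf stands level on all four feet, then let go. Leave that shelf standing where it is, and do not touch the firm shelf beside it.

Things in the scene. Friction and masses are not known exactly. Their poses are not given: they have to be found in the camera images.
- rocking_shelf: The shelf to cure: white enamelled box, blue rims, 200 x 200 mm, deck 120 mm high, 2 kg, loose, a blue glass coaster on its deck. Origin: centre of underside, level with the soles; x to the face with the swing door (ajar, far from the robot), z up. Fixed feet at (80, 80), (80, -80), (-80, -80) mm, adjustable foot at (-80, 80): it leans 2 to 3 degrees to that corner. Left or right shelf.
- foot_screw (a joint): Turn of the rocking shelf's foot screw, rad, growing clockwise seen from above. 0 = foot level with the other three; negative = wound up (starts -1.3 to -0.9); the thread stops at +0.2. 1 rad moves the foot 5 mm, so one grasp is enough. Turning takes about 0.15 N m; it stays where it is left.
- foot_screw_grip (a point): Centre of the grip bar on that screw, above the deck's (-80, 80) mm corner: black bar 36 long, 12 thick, 26 mm high, centre 24 over the deck when level, up to 7 more when wound up (its height over the table hardly changes as it turns). x along the bar to its red tip, z up. At level x is the shelf's x, pointing at a 10 mm black dot 38 mm off. Nothing else within 80 mm rises over 8 mm above the deck.
- firm_shelf: The neighbour: same make, size, origin and axes, but standing level already; its own grip bar points at its dot and a wooden puzzle box (85 x 60 x 45 mm) stands on it. Not to be touched.

How it is judged:
By the outcome, as a careful person would: the job done as asked, in the order asked, and still so for the second after the job is handed in, with the robot touching nothing.
It also fails if it takes over 32 s, if anything falls off the work surface, if the arm or the gripper's body presses on something with over 40 N, if the wrist force passes 120 N, or if a joint passes its speed limit or range.

ROBOT

A 7-joint arm with a two-finger parallel gripper is mounted at the origin on the work surface. World frame = base frame: x ahead of the robot, y to its left, z up, the work surface at z = 0. Lengths are in m, angles in rad, forces in N, time in s.
With the tool pointing down it reaches from about 0.425 to 0.925 m from the base axis. Payload 6.8 kg.
Tool frame: the origin (TCP) lies at the very end of the fingers, on their centre line; the grasp point (between the pads) lies 19 mm behind it; z points along the fingers, x is the direction in which the jaws open and shut, and the axes are right-handed (so a half turn about z gives the same grasp; the last joint's range is limited). The gripper opens to 85 mm and grips with 20 to 120 N. Pads are 22 mm wide; open, the fingers measure 114 mm over their backs; the gripper's body (76 mm by 85 mm) begins 54 mm behind the grasp point. The pads swing forward as they close: fully open they stand 13 mm farther back than shut.
Start: joints at [-0.108, 0.477, 0.022, 1.555, -0.011, 1.109, -0.083], TCP at [0.675, 0, 0.231] pointing down, gripper open.
Joint ranges: [-2.96, 2.96], [-0.34, 2.1], [-1.41, 1.46], [0.24, 2.44], [-1.37, 4.51], [0.17, 1.92], [-2.96, 2.96]. Speed limits (rad/s): [2.39, 2.39, 3.14, 3.14, 3.14, 3.14, 3.14].

INTERFACE

Orientations are given as a rotation vector (axis times angle).
In Python, from bench import r, grab_frame gives the robot as it stands. The module is installed in compiled form; this text tells all that it offers.
- The arm moves only by the tool send_rows, never from a script. Its argument "series" is a list of rows, each a list of 2 entries, a list of its own where there are three numbers: the shift along the tool's x, y, z in m, then the turn, a rotation vector about the tool's x, y, z in units of 5 degrees (1.0 is 5 degrees). A call has 1 to 20 rows; each row shifts and turns the commanded pose from where the row before left it, along the tool's axes as they then stand; what a row does not reach is not made up. A row lasts 1/8 s, in which the tool goes at most 62.5 mm and 10.7 degrees, less where a joint would pass 70% of its speed; a pose out of reach is approached as far as the arm can. A call is refused whole if a number of a shift passes 0.0625 or a number of a turn 1, either way. A call with a gripper value outside its range is refused whole. "fingers" is the closure in counts, from 0 (fully open) to 255 (shut), set as the call begins (left out, the last holds). The fingers move at their own pace and stop on an object; "grip_force" is the grip in N (left out, the last holds). Time passes only in rows, so rows that do not move let the fingers close. It gives the time, the measured TCP pose, the force and the opening at its end, in the units of the state.
- r.get_obs(): the state, without advancing time (a new reading comes with each control period).
- grab_frame(name): name is "scene" or "side" or "wrist"; returns a dict with "frame" (480x640x3 uint8, red, green, blue), "fx", "fy", "cx", "cy" (pixels), "dist_coeffs" ([k1, k2, p1, p2, k3] as OpenCV has them; the pictures are not rectified), "origin" and "rotation" of the camera in the world; the wrist camera has in their place "T_tool_cam" (4x4, takes a point from camera to tool coordinates, whose origin is the TCP and whose axes are the tool frame's). Camera axes: x right, y down, z forward; pixel columns grow to the right and rows downward; lengths in m; the calibration is good to about 2 mm. A picture is of the moment at which its call begins: read the wrist's pose just before it. There is no depth.
- r.hand_in(): hands the job in, once; it reports no verdict.
The state is a dict: "clock": time; "joints": joint angles; "qvel": joint speeds; "tau": joint torques, N m; "tcp_pos": TCP position; "orientation": TCP orientation; "contact_force": force on the tool from outside, world axes, zero at the start; "moment": the same for the moment, N m; "grip_width": finger opening in m.
Only numpy, scipy, OpenCV 4.12 (cv2) and the standard library are available. Lean on these libraries where they do the work, as an engineer would, in place of code of your own. Each camera call takes 0.05 s, during which the arm holds its last target.

## Working session

There is one attempt and no reset: what is moved stays moved. The work goes in short steps, Python scripts to look and compute and a tool call to move; the robot and the scene stay as the last step left them, time stands still between calls to the robot, and variables do not carry over. Pictures are saved under pics/ and viewed, and the job is handed in when it is done.

Besides the shell and the picture viewer there is one more tool, called after "Call:" as name(argument=value, ...), one argument or row to a line, values as JSON. send_rows: Moves the arm, as the interface text tells. Its arguments: {"type":"object","properties":{"series":{"type":"array"},"fingers":{"type":"number"},"grip_force":{"type":"number"}},"required":["series"]}

```bash
mkdir -p pics; python3 - <<'E'
from bench import r, grab_frame
import cv2,pickle
o=r.get_obs(); print({k:o[k] for k in('clock','tcp_pos','orientation','grip_width','contact_force')})
for n in("scene","side","wrist"):
    f=grab_frame(n); pickle.dump((o,f),open(f'pics/{n}0.pkl','wb'))
    cv2.imwrite(f'pics/{n}0.png',f['frame'][:,:,::-1])
    print(n,{k:v for k,v in f.items() if k!='frame'})
E
```

```text
{'clock': 0.0, 'tcp_pos': array([ 6.74398619e-01, -1.81240325e-05,  2.30334584e-01]), 'orientation': array([ 3.14144552e+00,  4.64144358e-05, -2.88336850e-03]), 'grip_width': 0.08498657180955042, 'contact_force': array([ 0.18964906,  0.14019666, -0.12925198])}
scene {'fx': 459.8161649864264, 'fy': 459.8161649864264, 'cx': 319.7050001424185, 'cy': 242.05360711008723, 'dist_coeffs': array([-0.1066964,  0.       ,  0.       ,  0.       ,  0.       ]), 'origin': array([0.64953551, 0.34382185, 0.81712725]), 'rotation': array([-0.4965759 , -2.96303013,  0.62140369])}
side {'fx': 462.6806443213856, 'fy': 462.6806443213856, 'cx': 321.72637372996127, 'cy': 237.80807611232797, 'dist_coeffs': array([-0.11336549,  0.        ,  0.        ,  0.        ,  0.        ]), 'origin': array([0.22858939, 0.22137484, 0.78559312]), 'rotation': array([-1.37817502,  2.45873124, -0.62822846])}
wrist {'fx': 393.22355981581876, 'fy': 393.22355981581876, 'cx': 323.8337383873189, 'cy': 235.83859208755763, 'dist_coeffs': array([-0.08092508,  0.        ,  0.        ,  0.        ,  0.        ]), 'T_tool_cam': array([[ 9.99999793e-01, -2.16199522e-04,  6.06536065e-04,
        -7.30927515e-04],
       [ 4.21550361e-05,  9.61908759e-01,  2.73370696e-01,
        -6.97013891e-02],
       [-6.42534967e-04, -2.73370614e-01,  9.61908569e-01,
        -1.43096406e-01],
       [ 0.00000000e+00,  0.00000000e+00,  0.00000000e+00,
         1.00000000e+00]])}
```

View pics/scene0.png

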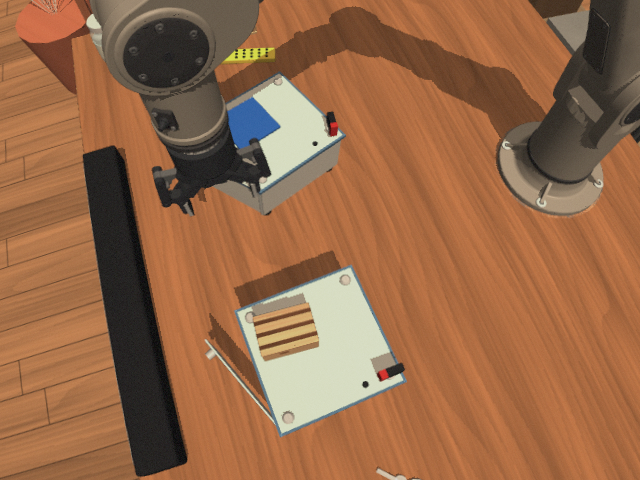

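View pics/side0.png

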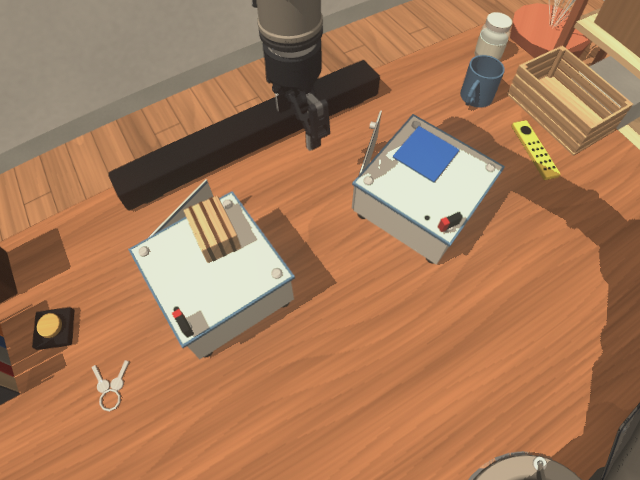

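View pics/wrist0.png

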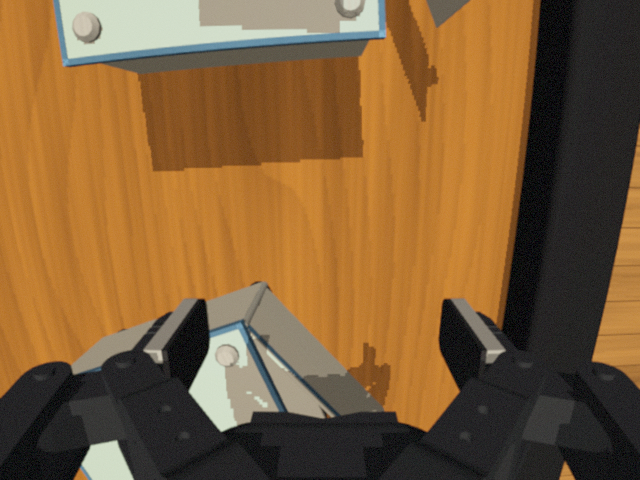

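The rocking shelf (with the blue coaster) is the right one. Its bar is near (333,125) in the scene view and (450,221) in the side view. I'll zoom in on both.

```bash
python3 - <<'E'
import cv2,numpy as np
a=cv2.imread('pics/scene0.png')[60:220,215:365]; b=cv2.imread('pics/side0.png')[100:275,345:515]
a=cv2.resize(a,(400,int(400*160/150)),interpolation=cv2.INTER_CUBIC);b=cv2.resize(b,(400,int(400*175/170)),interpolation=cv2.INTER_CUBIC)
h=max(len(a),len(b));c=np.zeros((h,800,3),np.uint8);c[:len(a),:400]=a;c[:len(b),400:]=b
cv2.imwrite('pics/crop0.png',c)
E
```

```text
(no output)
```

View pics/crop0.png

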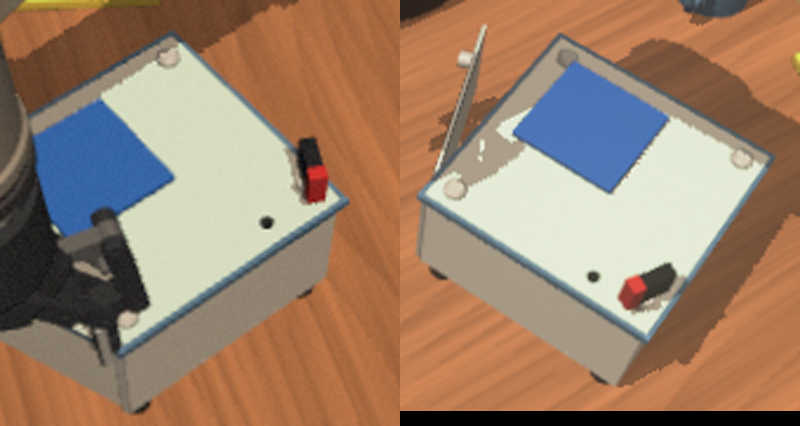

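```bash
cat >h.py <<'E'
import numpy as np,cv2,pickle
from scipy.spatial.transform import Rotation as R
def ray(f,p,o=None):
    K=np.array([[f['fx'],0,f['cx']],[0,f['fy'],f['cy']],[0,0,1]])
    q=cv2.undistortPoints(np.array([[p]],float),K,np.array(f['dist_coeffs']))[0,0]
    d=np.array([q[0],q[1],1.])
    if 'T_tool_cam' in f:
        T=np.array(f['T_tool_cam']);Rt=R.from_rotvec(o['orientation']).as_matrix()
        return o['tcp_pos']+Rt@T[:3,3],Rt@T[:3,:3]@d
    return np.array(f['origin']),R.from_rotvec(f['rotation']).as_matrix()@d
def onz(f,p,z,o=None):
    c,d=ray(f,p,o);return c+d*(z-c[2])/d[2]
def tri(r1,r2):
    (a,d),(b,e)=r1,r2
    s=np.linalg.lstsq(np.c_[d,-e],b-a,rcond=None)[0]
    p,q=a+s[0]*d,b+s[1]*e
    return (p+q)/2,np.linalg.norm(p-q)
E
python3 - <<'E'
from h import *
np.set_printoptions(precision=4,suppress=True)
S=pickle.load(open('pics/scene0.pkl','rb'))[1];D=pickle.load(open('pics/side0.pkl','rb'))[1]
for n,p,q in [('dot',(315.1,143.3),(427,217.3)),('near',(345.1,135.75),(450.4,243.7)),('right',(280.6,73.5),(503.1,167.2)),('left',(260.75,192),(353.5,183.7)),('redtopmid',(333.6,123),(440,218.5))]:
    print(n,*tri(ray(S,p),ray(D,q)))
print('far',onz(D,(413,115.7),.123))
E
```

```text
dot [ 0.488  -0.1379  0.117 ] 0.001534212599407431
near [ 0.428  -0.1409  0.1122] 0.004145524396026243
right [ 0.4986 -0.323   0.1191] 0.0029467910612466304
left [ 0.6115 -0.0697  0.1178] 0.00048685523711763224
redtopmid [ 0.4557 -0.1281  0.1709] 0.003982418767069587
far [ 0.6838 -0.2556  0.123 ]
```

Call:
send_rows(
  series=[
    [[-0.03,0.02,0],[0,0,0]],
    [[-0.04,0.028,0],[0,0,0]],
    [[-0.04,0.028,0],[0,0,0]],
    [[-0.04,0.028,0],[0,0,0]],
    [[-0.04,0.028,0],[0,0,0]],
    [[-0.03,0.02,0],[0,0,0]],
    [[0,0,0],[0,0,0]],
    [[0,0,0],[0,0,0]],
  ],
  fingers=0,
  grip_force=40,
)

```text
clock: 1.15
tcp_pos: [0.4556, -0.1515, 0.2315]
orientation: [-3.141, -0.001, -0.001]
contact_force: [0.9, -0.0, 0.6]
grip_width: 0.0856
```

```bash
python3 - <<'E'
from bench import r, grab_frame
import cv2,pickle
o=r.get_obs(); print({k:o[k] for k in('clock','tcp_pos','orientation','grip_width','contact_force')})
for n in("wrist","scene","side"):
    f=grab_frame(n); pickle.dump((o,f),open(f'pics/{n}1.pkl','wb'))
    cv2.imwrite(f'pics/{n}1.png',f['frame'][:,:,::-1])
E
```

```text
{'clock': 1.15, 'tcp_pos': array([ 0.45564172, -0.1514994 ,  0.23145896]), 'orientation': array([-3.14134940e+00, -7.00849993e-04, -1.25308039e-03]), 'grip_width': 0.08561443134263601, 'contact_force': array([ 0.89699695, -0.03993098,  0.56315701])}
```

View pics/wrist1.png

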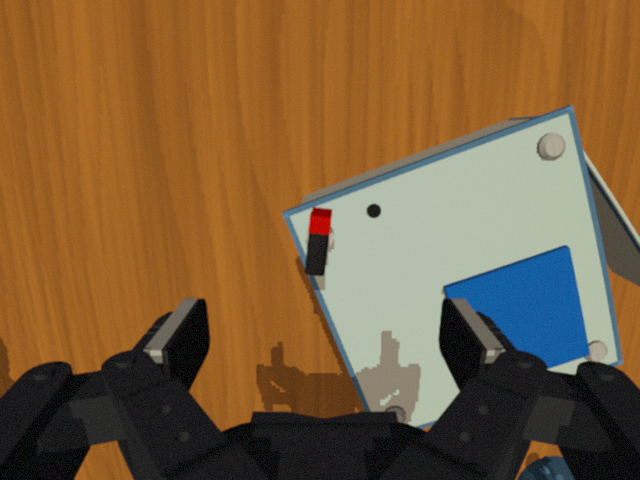

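The wrist view is clear: the bar spans about (320,209) to (316,274), the dot is at (374,211), and the deck corners are visible.

```bash
python3 - <<'E'
import cv2
a=cv2.imread('pics/wrist1.png')[190:300,270:400]
cv2.imwrite('pics/w1c.png',cv2.resize(a,None,fx=5,fy=5,interpolation=cv2.INTER_NEAREST))
E
python3 - <<'E'
from h import *
np.set_printoptions(precision=4,suppress=True)
o,W=pickle.load(open('pics/wrist1.pkl','rb'));im=W['frame'].astype(int)
red=((im[...,0]>150)&(im[...,1]<60)&(im[...,2]<60))
blk=(im.max(2)<60)
roi=np.zeros_like(red);roi[195:290,295:345]=1
cnt=((red|blk)&roi)
n,l,s,c=cv2.connectedComponentsWithStats(cnt.astype(np.uint8));k=1+s[1:,4].argmax();print(s[k],c[k])
pts=np.argwhere(l==k)[:,::-1].astype(np.float32);print(cv2.minAreaRect(pts))
box=cv2.boxPoints(cv2.minAreaRect(pts));print(box)
print(np.array([onz(W,p,.157,o) for p in box]))
roi=np.zeros_like(red);roi[200:225,360:390]=1
d=np.argwhere(blk&roi)[:,::-1];m=d.mean(0);print('dot',m,len(d),onz(W,m,.117,o))
for z,p in[(.114,(287,212)),(.12,(571,107)),(.12,(620,361)),(.12,(372,432))]: print(onz(W,p,z,o))
E
```

```text
[305 234  23  41 742] [316.2224 254.3881]
((316.30487060546875, 254.75608825683594), (19.104658126831055, 40.08665084838867), 6.340191841125488)
[[304.5976 273.6219]
 [309.0244 233.7805]
 [328.0122 235.8902]
 [323.5854 275.7317]]
[[ 0.4437 -0.1669  0.157 ]
 [ 0.4466 -0.1424  0.157 ]
 [ 0.4575 -0.1436  0.157 ]
 [ 0.455  -0.1682  0.157 ]]
dot [373.431  210.5259] 116 [ 0.4884 -0.1373  0.117 ]
[ 0.4302 -0.139   0.114 ]
[ 0.6139 -0.0681  0.12  ]
[ 0.6905 -0.2575  0.12  ]
[ 0.494  -0.3183  0.12  ]
```

View pics/w1c.png

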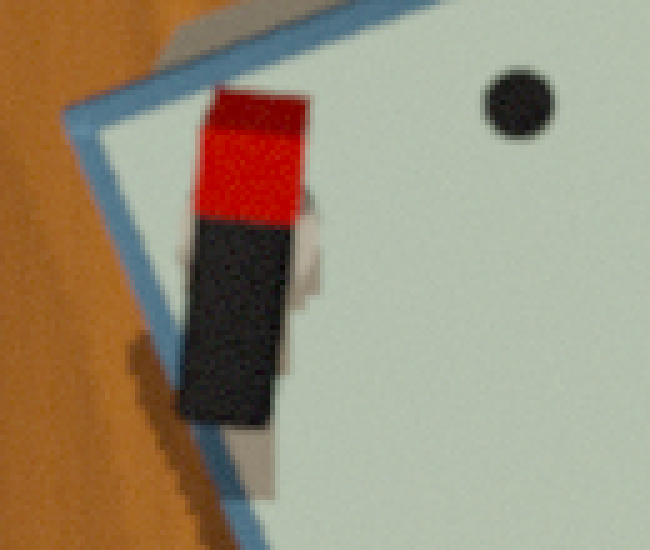

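```bash
python3 - <<'E'
from h import *
np.set_printoptions(precision=4,suppress=True)
o,W=pickle.load(open('pics/wrist1.pkl','rb'))
q=np.array([(204,124),(302,130),(269,428),(180,418)])/5+np.array([269.5,189.5])
for z in(.157,.16):
    P=np.array([onz(W,p,z,o) for p in q])
    print(P);f=(P[0]+P[1])/2;b=(P[2]+P[3])/2
    print('ctr',P.mean(0),'len',np.linalg.norm(f-b),'w',np.linalg.norm(P[0]-P[1]),np.linalg.norm(P[2]-P[3]),'yaw',np.arctan2(*(f-b)[1::-1]))
# shelf: fit corners on plane allowing tilt theta
from scipy.optimize import least_squares
px=[(287,212),(571,107),(620,361),(372,432)];loc=np.array([(-100,100),(100,100),(100,-100),(-100,-100)])/1e3
S=[pickle.load(open(f'pics/{n}1.pkl','rb'))[1] for n in('scene','side')]
u=np.array([1,1,0])/2**.5
def pt(v,l):
    x,y,yaw,th=v; # tilt: corner (-,+) goes down
    return R.from_euler('z',yaw).apply(R.from_rotvec(-th*u*-1).apply(l))+[x,y,0]
t=pt((0,0,0,.05),np.array([-.08,.08,0]));print('sign check z<0:',t)
L=np.c_[loc,np.full(4,.12)]
dotl=np.array([-.042,.08,.12])
def res(v,full=False):
    e=[]
    for p,l in list(zip(px,L))+[((373.43,210.53),dotl)]:
        c,d=ray(W,p,o);d=d/np.linalg.norm(d);w=pt(v,l)-c;e.append((w-d*(w@d)))
    return np.concatenate(e)
s=least_squares(res,[.56,-.2,.37,.04]);print(s.x,np.degrees(s.x[3]),(res(s.x).reshape(-1,3)*1e3))
th=s.x[3];print('q from tilt',-th*113/5)
for q in(-1.1,-1.2,0):
  print(q,pt([*s.x[:3],-q*5/113],np.array([-.08,.08,.144-.005*q])))
E
```

```text
[[ 0.4474 -0.1309  0.157 ]
 [ 0.4585 -0.1316  0.157 ]
 [ 0.4548 -0.1678  0.157 ]
 [ 0.4443 -0.1665  0.157 ]]
ctr [ 0.4513 -0.1492  0.157 ] len 0.036049255275409316 w 0.01112896828495691 0.010606079991176668 yaw 1.4748699984908549
[[ 0.4475 -0.1302  0.16  ]
 [ 0.4585 -0.1309  0.16  ]
 [ 0.4548 -0.1666  0.16  ]
 [ 0.4444 -0.1654  0.16  ]]
ctr [ 0.4513 -0.1483  0.16  ] len 0.035552191544609896 w 0.010975516945854101 0.010459838476635137 yaw 1.4748699984908547
sign check z<0: [-0.0799  0.0799  0.0057]
[ 0.5602 -0.1979  0.355  -0.038 ] -2.1794044622971023 [[-2.6839  1.8718 -0.1578]
 [ 0.7349  0.6093  0.4924]
 [-1.0282 -1.1778 -0.1394]
 [ 2.4875 -3.0834  3.2476]
 [ 0.4896  1.7802 -0.3197]]
q from tilt 0.8596539093541479
-1.1 [ 0.4641 -0.1538  0.1548]
-1.2 [ 0.4647 -0.154   0.1558]
0 [ 0.4573 -0.1507  0.144 ]
```

```bash
cat >>h.py <<'E'
YAW=.365; DIR=np.array([-np.cos(np.pi/4+0)*1,0,0])
def tool(q,c0=np.array([.4519,-.1495,.144]),q0=-1.11,lift=.003):
    a=YAW+3*np.pi/4; d=np.array([np.cos(a),np.sin(a),0]); th=-q*.005/.113;th0=-q0*.005/.113
    tilt=R.from_rotvec(th*np.cross([0,0,1],d))
    Rt=tilt*R.from_euler('z',YAW-q-np.pi/2)*R.from_rotvec([np.pi,0,0])
    c=c0-d*.144*(th0-th)
    return c+Rt.apply([0,0,1])*(.019-lift),Rt
def delta(p,Rm,p2,R2):
    return Rm.inv().apply(p2-p),np.degrees((Rm.inv()*R2).as_rotvec())/5
E
python3 - <<'E'
from h import *
from bench import r
np.set_printoptions(precision=4,suppress=True)
o=r.get_obs();p=np.array(o['tcp_pos']);Rm=R.from_rotvec(o['orientation'])
p2,R2=tool(-1.11);print(p2,R2.apply(np.eye(3)))
above=p2-R2.apply([0,0,.09])
print('to above',*delta(p,Rm,above,R2))
E
```

```text
[ 0.4526 -0.1498  0.128 ] [[ 0.9944 -0.0952  0.0465]
 [-0.096  -0.9953  0.0157]
 [ 0.0448 -0.02   -0.9988]]
to above [-0.0074 -0.0031  0.0133] [-0.2072  0.5221  1.1175]
```

Call:
send_rows(
  series=[
    [[-0.0037,-0.0015,0.0066],[-0.104,0.261,0.559]],
    [[-0.0037,-0.0015,0.0066],[-0.104,0.261,0.559]],
    [[0,0,0.01],[0,0,0]],
    [[0,0,0.02],[0,0,0]],
    [[0,0,0.01],[0,0,0]],
    [[0,0,0],[0,0,0]],
    [[0,0,0],[0,0,0]],
  ],
)

```text
clock: 2.17
tcp_pos: [0.4501, -0.1497, 0.1785]
orientation: [3.119, -0.152, 0.072]
contact_force: [0.4, -0.2, 0.6]
grip_width: 0.0855
```

```bash
python3 - <<'E'
from h import *
from bench import r,grab_frame
np.set_printoptions(precision=4,suppress=True)
o=r.get_obs();p=np.array(o['tcp_pos']);Rm=R.from_rotvec(o['orientation'])
print(o['clock'],p,'to grasp',*delta(p,Rm,*tool(-1.11)))
f=grab_frame('wrist');pickle.dump((o,f),open('pics/wrist2.pkl','wb'))
cv2.imwrite('pics/wrist2.png',f['frame'][:,:,::-1])
cv2.imwrite('pics/w2c.png',cv2.resize(f['frame'][220:360,240:400,::-1],None,fx=5,fy=4.2857,interpolation=cv2.INTER_NEAREST)[:600])
E
```

```text
2.175 [ 0.4501 -0.1497  0.1785] to grasp [ 0.0001 -0.001   0.0505] [ 0.0039 -0.0043 -0.0175]
```

View pics/wrist2.png

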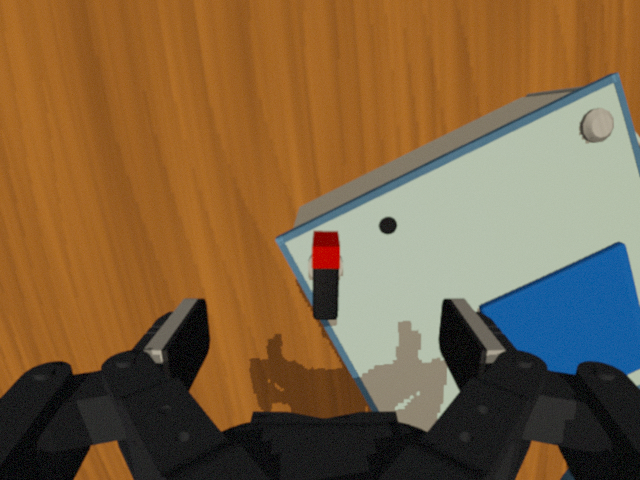

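View pics/w2c.png

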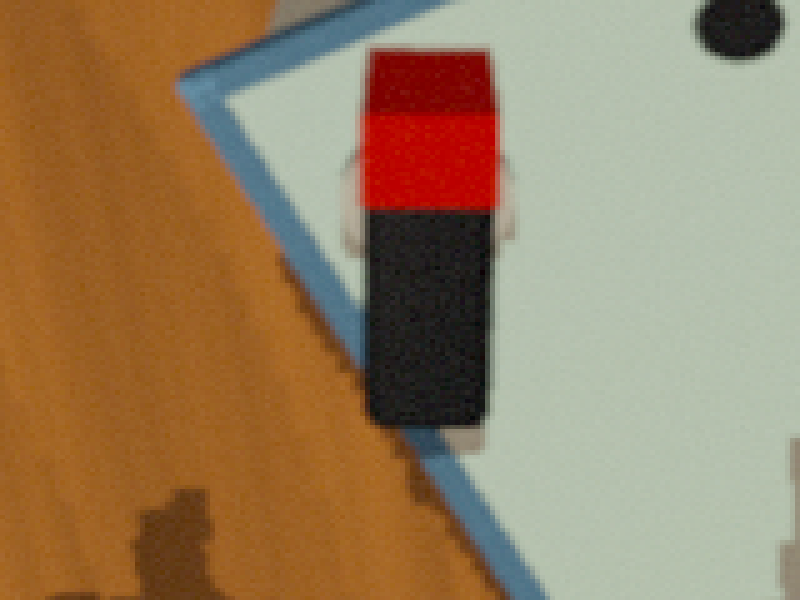

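Bar is parallel to the fingers, its top face spanning (312–339, 246–319). I'll check the centring in the tool frame.

```bash
python3 - <<'E'
from h import *
np.set_printoptions(precision=4,suppress=True)
o,W=pickle.load(open('pics/wrist2.pkl','rb'));Rm=R.from_rotvec(o['orientation'])
q=np.array([(361,113),(499,113),(490,425),(368,425)])/np.array([5,4.2857])+[239.5,219.5]
P=np.array([onz(W,p,.157,o) for p in q]);c=P.mean(0);print(c,Rm.inv().apply(P-o['tcp_pos']),Rm.inv().apply(c-o['tcp_pos']))
E
```

```text
[ 0.4512 -0.1497  0.157 ] [[-0.0059 -0.0185  0.0209]
 [ 0.0061 -0.0183  0.0215]
 [ 0.0057  0.0175  0.022 ]
 [-0.0056  0.0172  0.0215]] [ 0.0001 -0.0005  0.0215]
```

Call:
send_rows(
  series=[
    [[0,-0.0005,0.01],[0,0,0]],
    [[0,0,0.015],[0,0,0]],
    [[0,0,0.015],[0,0,0]],
    [[0,0,0.0105],[0,0,0]],
    [[0,0,0],[0,0,0]],
    [[0,0,0],[0,0,0]],
  ],
)

```text
clock: 2.98
tcp_pos: [0.4521, -0.1503, 0.1277]
orientation: [3.119, -0.152, 0.071]
contact_force: [0.6, -0.1, 0.6]
grip_width: 0.0854
```

Call:
send_rows(
  series=[
    [[0,0,0],[0,0,0]],
    [[0,0,0],[0,0,0]],
    [[0,0,0],[0,0,0]],
    [[0,0,0],[0,0,0]],
    [[0,0,0],[0,0,0]],
    [[0,0,0],[0,0,0]],
    [[0,0,0],[0,0,0]],
    [[0,0,0],[0,0,0]],
  ],
  fingers=255,
  grip_force=40,
)

```text
clock: 3.98
tcp_pos: [0.4524, -0.1503, 0.1278]
orientation: [3.119, -0.152, 0.073]
contact_force: [2.9, -0.3, 2.1]
grip_width: 0.011
```

```bash
python3 - <<'E'
from h import *
from bench import r,grab_frame
np.set_printoptions(precision=4,suppress=True)
o=r.get_obs();p=np.array(o['tcp_pos']);Rm=R.from_rotvec(o['orientation'])
print(o['clock'],p,o['contact_force'],o['moment'],o['grip_width'],'to grasp',*delta(p,Rm,*tool(-1.11)))
for n in('wrist','side'):
  f=grab_frame(n);pickle.dump((o,f),open(f'pics/{n}3.pkl','wb'))
  cv2.imwrite(f'pics/{n}3.png',f['frame'][:,:,::-1])
p,Rm=tool(-1.11)
for q in np.linspace(-1.11,0,7)[1:]:
  p2,R2=tool(q);print(round(q,3),*delta(p,Rm,p2,R2));p,Rm=p2,R2
E
```

```text
3.975 [ 0.4524 -0.1503  0.1278] [ 2.9451 -0.3418  2.0812] [-0.0052 -0.5332 -0.0388] 0.011029381674314878 to grasp [ 0.0002 -0.0005 -0.0002] [ 0.0041 -0.0087 -0.0208]
-0.925 [0.001  0.0003 0.0001] [ 0.0216 -0.0914  2.1199]
-0.74 [0.001  0.0001 0.    ] [ 0.0044 -0.0938  2.1199]
-0.555 [ 0.001 -0.     0.   ] [-0.0129 -0.093   2.1199]
-0.37 [ 0.001  -0.0002  0.    ] [-0.0298 -0.0891  2.1199]
-0.185 [ 0.001  -0.0004  0.    ] [-0.0457 -0.0821  2.1199]
0.0 [ 0.0009 -0.0006  0.    ] [-0.06   -0.0723  2.1199]
```

View pics/wrist3.png

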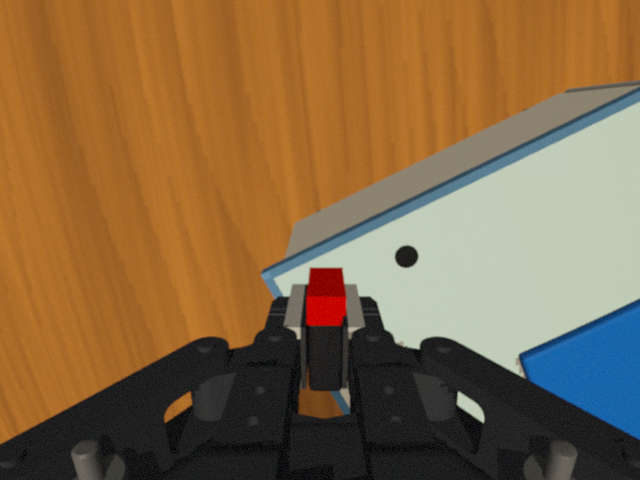

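The bar is held cleanly, centred at (326,330) with the pads parallel. I'll turn the first half.

Call:
send_rows(
  series=[
    [[0.0003,0.0001,0],[0.007,-0.03,0.7]],
    [[0.0003,0.0001,0],[0.007,-0.03,0.71]],
    [[0.0004,0.0001,0],[0.007,-0.031,0.71]],
    [[0.0003,0,0],[0.001,-0.031,0.7]],
    [[0.0003,0,0],[0.001,-0.031,0.71]],
    [[0.0004,0.0001,0],[0.002,-0.031,0.71]],
    [[0.0003,0,0],[-0.004,-0.031,0.7]],
    [[0.0003,0,0],[-0.004,-0.031,0.71]],
    [[0.0004,0,0],[-0.004,-0.031,0.71]],
    [[0,0,0],[0,0,0]],
    [[0,0,0],[0,0,0]],
  ],
)

```text
clock: 5.45
tcp_pos: [0.4552, -0.1516, 0.1278]
orientation: [2.974, -1.004, 0.04]
contact_force: [5.6, -1.2, -2.3]
grip_width: 0.0112
```

```bash
python3 - <<'E'
from h import *
from bench import r,grab_frame
np.set_printoptions(precision=4,suppress=True)
o=r.get_obs();p=np.array(o['tcp_pos']);Rm=R.from_rotvec(o['orientation'])
print(o['clock'],p,o['contact_force'],o['moment'],o['grip_width'],'to mid',*delta(p,Rm,*tool(-.555)))
f=grab_frame('wrist');pickle.dump((o,f),open('pics/wrist4.pkl','wb'))
cv2.imwrite('pics/wrist4.png',f['frame'][:,:,::-1])
E
```

```text
5.45 [ 0.4552 -0.1516  0.1278] [ 5.5862 -1.2348 -2.319 ] [-0.0643 -1.1926  0.009 ] 0.011197811260453178 to mid [-0.     -0.0006 -0.0002] [-0.0027 -0.0128 -0.0075]
```

View pics/wrist4.png

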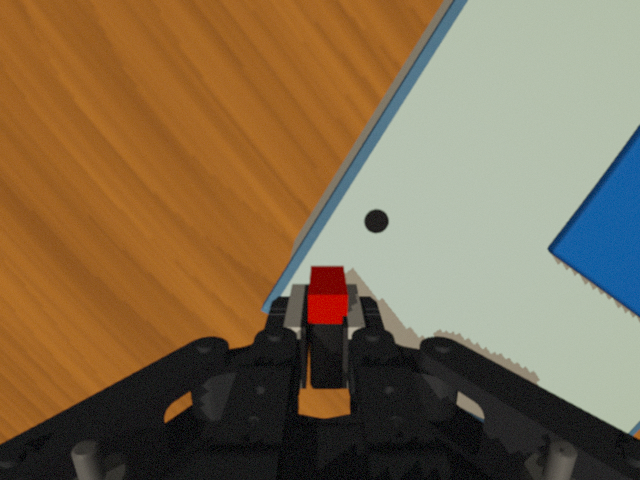

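Call:
send_rows(
  series=[
    [[0.0004,-0.0002,0],[-0.01,-0.03,0.7]],
    [[0.0004,-0.0002,0],[-0.01,-0.03,0.71]],
    [[0.0004,-0.0002,0],[-0.01,-0.03,0.71]],
    [[0.0004,-0.0002,0],[-0.015,-0.027,0.7]],
    [[0.0004,-0.0002,0],[-0.015,-0.027,0.71]],
    [[0.0004,-0.0003,0],[-0.015,-0.028,0.71]],
    [[0.0003,-0.0003,0],[-0.02,-0.024,0.7]],
    [[0.0003,-0.0003,0],[-0.02,-0.024,0.71]],
    [[0.0003,-0.0003,0],[-0.02,-0.024,0.7]],
    [[0,0,0],[0,0,0]],
    [[0,0,0],[0,0,0]],
  ],
)

```text
clock: 6.88
tcp_pos: [0.4584, -0.153, 0.1277]
orientation: [2.588, -1.781, 0.0]
contact_force: [5.3, -1.8, -4.1]
grip_width: 0.0113
```

```bash
python3 - <<'E'
from h import *
from bench import r,grab_frame
np.set_printoptions(precision=4,suppress=True)
o=r.get_obs();p=np.array(o['tcp_pos']);Rm=R.from_rotvec(o['orientation'])
print(o['clock'],p,o['contact_force'],o['moment'],o['grip_width'],'to end',*delta(p,Rm,*tool(0)))
for n in('wrist','side','scene'):
  f=grab_frame(n);pickle.dump((o,f),open(f'pics/{n}5.pkl','wb'))
  cv2.imwrite(f'pics/{n}5.png',f['frame'][:,:,::-1])
E
```

```text
6.875 [ 0.4584 -0.153   0.1277] [ 5.3134 -1.7985 -4.1202] [-0.3777 -1.1997  0.0059] 0.011274108680292286 to end [-0.0005 -0.0002 -0.0003] [ 0.0012 -0.0044  0.0014]
```

View pics/wrist5.png

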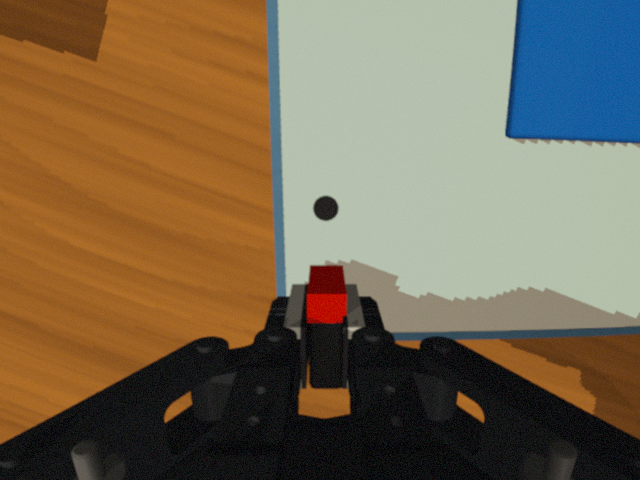

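View pics/side5.png

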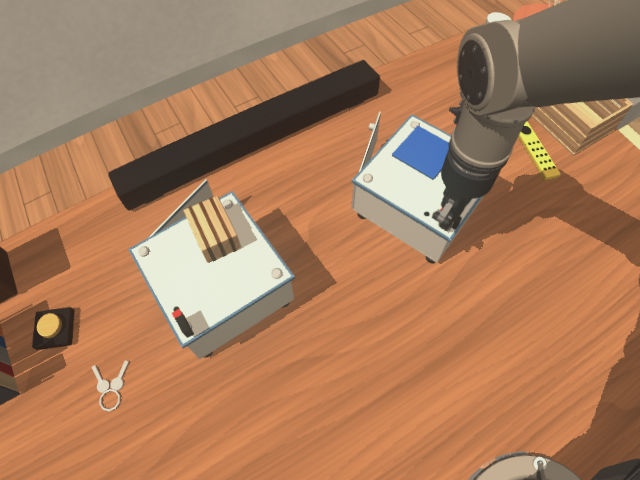

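```bash
python3 - <<'E'
from h import *
np.set_printoptions(precision=4,suppress=True)
o,W=pickle.load(open('pics/wrist5.pkl','rb'));Rm=R.from_rotvec(o['orientation'])
im=W['frame'].astype(int);T=Rm.as_matrix()
m=(im.max(2)<90);roi=np.zeros_like(m);roi[190:228,305:345]=1;d=np.argwhere(m&roi)[:,::-1];dp=d.mean(0);print(dp,len(d))
D=onz(W,dp,.12,o);print('dot in tool mm',Rm.inv().apply(D-o['tcp_pos'])*1e3)
red=(im[...,0]>120)&(im[...,1]<50)&(im[...,2]<50);rp=np.argwhere(red)[:,::-1]
# red bright top face
br=(im[...,0]>200)&red&(np.indices(red.shape)[0]<330);q=np.argwhere(br)[:,::-1]
print('top red px',q.min(0),q.max(0),q.mean(0)); C=onz(W,q.mean(0),.157,o);print('redtop in tool',Rm.inv().apply(C-o['tcp_pos'])*1e3)
print('tool yaw bar',np.arctan2(-T[1,1],-T[0,1]))
# deck edge: left (+y side) outer edge: wood->blue ; find blue band px rows
blue=(im[...,2]>im[...,0]+25)&(im[...,2]>90)
E=[]
for y in range(5,250,5):
    xs=np.where(blue[y,255:300])[0]
    if len(xs): E.append((255+xs.mean(),y))
E=np.array(E);P=np.array([onz(W,p,.12,o) for p in E]);l=cv2.fitLine(P[:,:2].astype(np.float32),cv2.DIST_HUBER,0,1e-4,1e-4).ravel();print('edge yaw',np.arctan2(l[1],l[0]),len(E))
E=[]
for x in range(420,635,5):
    ys=np.where(blue[310:350,x])[0]
    if len(ys): E.append((x,310+ys.mean()))
E=np.array(E);P=np.array([onz(W,p,.12,o) for p in E]);l=cv2.fitLine(P[:,:2].astype(np.float32),cv2.DIST_HUBER,0,1e-4,1e-4).ravel();print('edge2 yaw',np.arctan2(l[1],l[0])+np.pi/2,len(E))
# shift check in fixed cams
for n in('side',):
    a=pickle.load(open(f'pics/{n}1.pkl','rb'))[1]
    b=pickle.load(open(f'pics/{n}5.pkl','rb'))[1]
    A=np.hstack([x['frame'][100:275,345:515,::-1] for x in(a,b)]);cv2.imwrite('pics/cmp5.png',cv2.resize(A,(800,412),interpolation=cv2.INTER_CUBIC))
E
```

```text
[325.3883 207.8397] 443
dot in tool mm [  0.0158 -37.3954   7.6542]Traceback (most recent call last):
  File "<stdin>", line 10, in <module>
    return umr_minimum(a, axis, None, out, keepdims, initial, where)
ValueError: zero-size array to reduction operation minimum which has no identity
```

```bash
python3 - <<'E'
from h import *
np.set_printoptions(precision=4,suppress=True)
o,W=pickle.load(open('pics/wrist5.pkl','rb'));Rm=R.from_rotvec(o['orientation'])
im=W['frame'].astype(int);T=Rm.as_matrix()
print('bar yaw',np.arctan2(-T[1,1],-T[0,1]))
br=(im[...,0]>170)&(im[...,1]<60)&(im[...,2]<60);q=np.argwhere(br)[:,::-1]
if len(q):
  print(q.min(0),q.max(0));C=onz(W,q.mean(0),.157,o);print('redtop in tool',Rm.inv().apply(C-o['tcp_pos'])*1e3)
blue=(im[...,2]>im[...,0]+25)&(im[...,2]>90)
def fit(E):
    P=np.array([onz(W,p,.12,o) for p in E]);l=cv2.fitLine(P[:,:2].astype(np.float32),cv2.DIST_HUBER,0,1e-4,1e-4).ravel();return np.arctan2(l[1],l[0]),len(E)
print('e1',fit([(255+np.where(blue[y,255:300])[0].mean(),y) for y in range(5,250,5) if blue[y,255:300].any()]))
e=fit([(x,310+np.where(blue[310:350,x])[0].mean()) for x in range(420,635,5) if blue[310:350,x].any()]);print('e2',e,e[0]+np.pi/2)
a=pickle.load(open('pics/side1.pkl','rb'))[1];b=pickle.load(open('pics/side5.pkl','rb'))[1]
A=np.hstack([x['frame'][100:275,345:515,::-1] for x in(a,b)]);cv2.imwrite('pics/cmp5.png',cv2.resize(A,(800,412),interpolation=cv2.INTER_CUBIC))
E
```

```text
bar yaw 0.36512535703349824
[308 294] [345 322]
redtop in tool [  0.2713 -13.0218 -29.3431]
e1 (np.float32(0.36924803), 49)
e2 (np.float32(-1.1971699), 15) 0.37362647
```

View pics/cmp5.png

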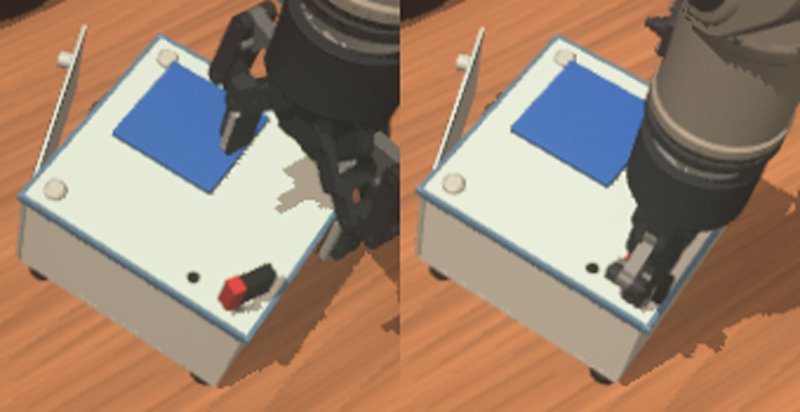

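Call:
send_rows(
  series=[
    [[0,0,0],[0,0,0]],
    [[0,0,0],[0,0,0]],
    [[0,0,0],[0,0,0]],
    [[0,0,0],[0,0,0]],
    [[0,0,0],[0,0,0]],
  ],
  fingers=100,
)

```text
clock: 7.65
tcp_pos: [0.4583, -0.1528, 0.1278]
orientation: [2.587, -1.782, -0.0]
contact_force: [0.7, 0.5, 0.5]
grip_width: 0.0519
```

Call:
send_rows(
  series=[
    [[0,0,-0.01],[0,0,0]],
    [[0,0,-0.02],[0,0,0]],
    [[0,0,-0.03],[0,0,0]],
    [[0,0,-0.03],[0,0,0]],
    [[0,0,-0.02],[0,0,0]],
    [[0,0,-0.01],[0,0,0]],
    [[0,0,0],[0,0,0]],
    [[0,0,0],[0,0,0]],
  ],
)

```text
clock: 8.65
tcp_pos: [0.4579, -0.1527, 0.247]
orientation: [2.586, -1.782, -0.002]
contact_force: [-0.3, -0.5, -0.0]
grip_width: 0.0518
```

```bash
python3 - <<'E'
from h import *
from bench import r,grab_frame
np.set_printoptions(precision=4,suppress=True)
o=r.get_obs();print(o['clock'],o['tcp_pos'],o['contact_force'],o['grip_width'])
for n in('wrist','side','scene'):
  f=grab_frame(n);pickle.dump((o,f),open(f'pics/{n}6.pkl','wb'))
  cv2.imwrite(f'pics/{n}6.png',f['frame'][:,:,::-1])
a=pickle.load(open('pics/side0.pkl','rb'))[1];b=pickle.load(open('pics/side6.pkl','rb'))[1]
A=np.hstack([x['frame'][100:275,345:515,::-1] for x in(a,b)]);cv2.imwrite('pics/cmp6.png',cv2.resize(A,(800,412),interpolation=cv2.INTER_CUBIC))
E
```

```text
8.65 [ 0.4579 -0.1527  0.247 ] [-0.3405 -0.4628 -0.0153] 0.05184848105411644
```

View pics/wrist6.png

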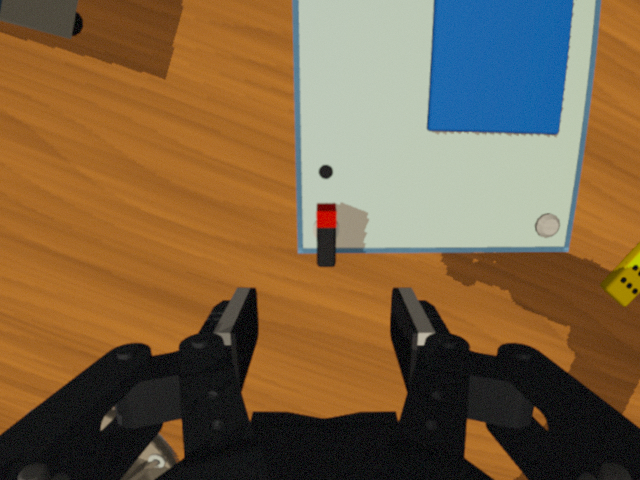

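View pics/cmp6.png

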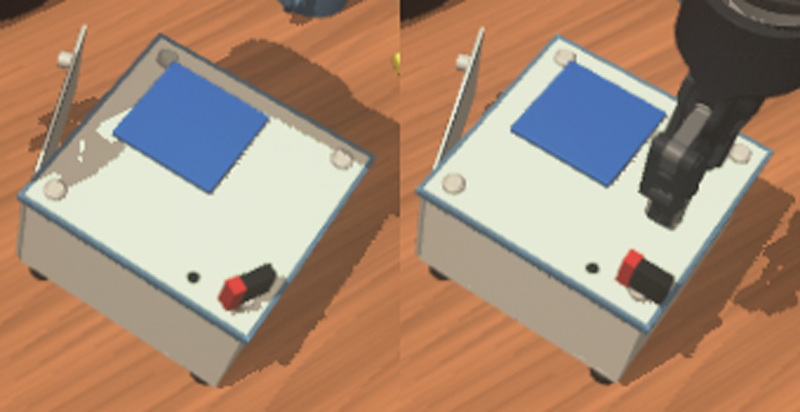

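Red tip at (327,215) points at the dot at (326,172), and the feet seem not to have moved. One numeric check of alignment, level and shift follows.

```bash
python3 - <<'E'
from h import *
np.set_printoptions(precision=4,suppress=True)
o,W=pickle.load(open('pics/wrist6.pkl','rb'));Rm=R.from_rotvec(o['orientation']);im=W['frame'].astype(int)
D=pickle.load(open('pics/side6.pkl','rb'))[1];D0=pickle.load(open('pics/side0.pkl','rb'))[1];S=pickle.load(open('pics/scene6.pkl','rb'))[1]
def cent(m,y0,y1,x0,x1):
    p=np.argwhere(m[y0:y1,x0:x1])[:,::-1]+[x0,y0];return p.mean(0),len(p)
dk=im.max(2)<80
dot,n=cent(dk,160,184,314,338)
red,_=cent((im[...,0]>200)&(im[...,1]<60),200,235,310,345)
b,_=cent(dk,230,264,310,345)
P=[onz(W,dot,.12,o),onz(W,red,.157,o),onz(W,b,.157,o)];print(dot,red,b);print([Rm.inv().apply(x-o['tcp_pos'])*1e3 for x in P])
y=lambda a,b:np.arctan2(*(a-b)[1::-1]);print('bar yaw',y(P[1],P[2]),'dot-barctr(black..)',y(P[0],P[2]))
sx=lambda x,yy:(345+(x-400)*.425,100+yy*.425)
near=tri(ray(W,(300,253),o),ray(D,sx(648,330)));right=tri(ray(W,(569,250),o),ray(D,sx(771,152)));print(near,right)
dw=tri(ray(W,dot,o),ray(D,sx(592,267)));print('dot',dw)
# image motion in side view: phase-correlate lower foot patches & firm shelf
g=lambda f:cv2.cvtColor(f['frame'],cv2.COLOR_RGB2GRAY).astype(np.float32)
for nm,(y0,y1,x0,x1) in {'foot near':(250,266,424,446),'foot left':(208,222,352,372),'firm':(180,360,130,295)}.items():
    print(nm,cv2.phaseCorrelate(g(D0)[y0:y1,x0:x1],g(D)[y0:y1,x0:x1]))
E
```

```text
[325.521  171.4538] [nan nan] [326.0293 246.4153]
[array([  0.5932, -37.9474, 126.9397]), array([nan, nan, nan]), array([ 0.7916,  4.151 , 90.0014])]
bar yaw nan dot-barctr(black..) 0.36928827739179626
(array([ 0.4317, -0.1435,  0.1193]), np.float64(7.276380573496313e-05)) (array([ 0.505 , -0.331 ,  0.1171]), np.float64(0.001659207539856531))
dot (array([ 0.4932, -0.1399,  0.1217]), np.float64(0.0008994986401051333))
foot near ((0.026823905317693075, -0.9509717664466155), 0.959526407221953)
foot left ((-0.3284664528768193, 0.3822347659869658), 0.987026432355245)
firm ((-0.0020047508758551658, -0.0025156055811095257), 1.0001922443766653)<stdin>:6: RuntimeWarning: Mean of empty slice.
  ret = um.true_divide(
```

```bash
python3 -c "
from bench import r
print(r.hand_in())"
```

```text
the job is handed in; nothing more can be done
None
```

I gripped the foot bar of the right-hand shelf (the one with the blue coaster) and turned it about 64° clockwise in one grasp. I tilted the tool back upright as the shelf came level. Then I let go, raised the tool about 12 cm clear and handed the job in at about 9 s.

**Alignment:** before release, the gripped bar's heading was 0.365 rad, against 0.365 for the line to the dot and 0.369 and 0.374 for the two deck edges. After release, the line from bar to dot read 0.369 rad.

**Level:** deck heights came out at 119 mm (near corner), 117 mm (right corner) and 122 mm (dot). That fits a level 120 mm deck within the roughly 2 mm camera calibration. I did not measure the four soles' contact with the table directly.

**Position:** in the side view the feet of the cured shelf shifted by no more than about 1 pixel (1 to 2 mm), and that includes the levelling itself. The firm shelf did not move, with a shift of 0.00 pixels.

**Forces:** wrist force stayed below about 7 N in the readings at the end of each move, and near zero after release.

**Checks that failed:** my separate measurement of the bar's own direction after release failed because the red mask found no pixels. For the bar's own direction after release I relied on the picture, which shows it still pointing at the dot.

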